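Click the stop sleeve onto the cut-off stand's guide bar

ROBOT

A 6-joint arm with a two-finger parallel gripper is mounted at the origin on the work surface. World frame = base frame: x ahead of the robot, y to its left, z up, the work surface at z = 0. Lengths are in mm, angles in degrees, forces in N, time in s.
With the tool pointing down it reaches from about 325 to 900 mm from the base axis. Payload 6.1 kg.
Tool frame: the origin (TCP) lies at the very end of the fingers, on their centre line; the grasp point (between the pads) lies 19 mm behind it; x points along the fingers, y is the direction in which the jaws open and shut, and the axes are right-handed (so a half turn about x gives the same grasp; the last joint's range is limited). The gripper opens to 85 mm and grips with 20 to 120 N. Pads are 22 mm wide; open, the fingers measure 114 mm over their backs; the gripper's body (76 mm by 85 mm) begins 54 mm behind the grasp point. The pads swing forward as they close: fully open they stand 13 mm farther back than shut.
Start: joints at [-76.324, 12.628, 87.462, -0, 79.91, -7.225], TCP at [222.969, -583.867, 231.3] pointing down, gripper open.
Joint ranges: [-170.65, 170.65], [-52.31, 119.04], [5.05, 147.46], [-71.25, 251.25], [11.57, 151.72], [-153.62, 153.62]. Speed limits (degrees/s): [147.25, 147.25, 172.46, 180, 180, 180].

INTERFACE

Orientations are given as a 3x3 rotation matrix whose columns are the frame's x, y, z axes.
In Python, from station import sense, imaging, workorder gives the robot as it stands.
- The arm moves only by the tool move_arm, never from a script. Its argument "steps" is a list of rows, each an object with "rot": the turn, a rotation vector about the tool's x, y, z in rad, a list of three; "delta_pos": the shift along the tool's x, y, z in cm, a list of three; "grip": the closure, from 0 (fully open) to 1 (shut). In form: [{"rot": [wx, wy, wz], "delta_pos": [dx, dy, dz], "grip": grip}, ...]. A call has 1 to 10 rows; each row shifts and turns the commanded pose from where the row before left it, along the tool's axes as they then stand; what a row does not reach is not made up. A row lasts 1/8 s, in which the tool goes at most 62.5 mm and 10.7 degrees, less where a joint would pass 70% of its speed; a pose out of reach is approached as far as the arm can. A call is refused whole if a number of a shift passes 6.25 or a number of a turn 0.188, either way. A call with a gripper value outside its range is refused whole. The fingers move at their own pace and stop on an object; the grip force is fixed at half the most. Time passes only in rows, so rows that do not move let the fingers close. It gives the time, the measured TCP pose, the force and the opening at its end, in the units of the state.
- sense(): the state, without advancing time (a new reading comes with each control period).
- imaging.capture(name): name is "side" or "top" or "wrist"; returns a dict with "img" (420x560x3 uint8, blue, green, red), "z_map" (420x560 float32, mm along the optical axis (not along the pixel's ray), 0 where there is no reading), "intrinsics" (3x3 intrinsics, pixels), "distortion" ([k1, k2, p1, p2, k3] as OpenCV has them; the pictures are not rectified), "eye" and "orientation" of the camera in the world. Camera axes: x right, y up, looking along -z (the intrinsics and any distortion apply to the point x, -y, -z); pixel columns grow to the right and rows downward; lengths in mm; the calibration is good to about 2 mm. A picture is of the moment at which its call begins.
- workorder.finish_job(): hands the job in, once; it reports no verdict.
The state is a dict: "t": time; "joint_pos": joint angles; "qvel": joint speeds; "tau": joint torques, N m; "tcp_pos": TCP position; "ee_rot": TCP orientation; "wrist_force": force on the tool from outside, world axes, zero at the start; "moment": the same for the moment, N m; "finger_gap": finger opening in mm.
Only numpy, scipy, OpenCV 4.12 (cv2) and the standard library are available. Lean on these libraries where they do the work, as an engineer would, in place of code of your own. Each camera call takes 0.05 s, during which the arm holds its last target. There are 200 camera calls.

TASK

Fit the yellow stop sleeve to the guide bar of the grinder's cut-off stand: start its open end straight on the bar's nose, short of the brass ball, and let go of it. Then push it along from behind, over the sprung ball, until you feel the ball click up into the sleeve's window, and leave it there, not pushed past; leave the other things on the bench where they are.

Things in the scene. Friction and masses are not known exactly. Their poses are not given: they have to be found in the camera images.
- sleeve: Loose stop sleeve, about 0.6 kg: yellow square tube lying on the bench, its rear closed by a steel plate. Origin: centre of its underside; +x along the tube to its open mouth, +z up. Tube: x -70 to +80 mm, 50 mm wide, 44 high. Bore: blind, 150 mm deep from the mouth, 27 mm wide, from 6 to 32 mm above the underside.
- sleeve_mouth (a point): Centre of the sleeve's open mouth, on the bore's axis: x = +80 mm, 19 mm above its underside. Over the last 35 mm to the mouth the bore's roof rises from 32 to 40 mm, a lead-in ramp for the ball.
- sleeve_window (a point): Centre of the window in the sleeve's top, 55 mm behind the mouth, 44 mm above the underside: a hole through the roof, 15 mm long and 27 mm wide, into which the ball clicks up.
- sleeve_plate (a point): Centre of the rear face of the sleeve's steel plate, x = -80 mm, 28 mm above the underside. The plate is 10 mm thick, 60 mm wide, 56 mm high: push here.
- stand: Fixed cut-off stand: steel guide bar, red bracket, green angle grinder. Origin: on the bench straight below the tip of the bar's free end (nose); +x along the bar from nose to bracket, the way the sleeve is pushed; +z up. Bar bare from x = 0 to 210 mm; bracket 90 mm wide, 50 high; then the grinder, x 230 to 400 mm, up to 160 mm high, reaching 270 mm to -y.
- bar_tip (a point): Tip of the bar's nose, on its axis, 19 mm above the bench. The bar is level, round, 24 mm across; its nose is a 12 mm long cone, 12 to 24 mm across. A sleeve lying on the bench slides straight onto it, with 1 mm to spare above and below and 1.5 mm each side.
- button (a joint): How far the sprung brass ball in the bar's top is pressed in, m. 20 mm across, 8 mm proud when free (0). Under the roof 0.006 to 0.007; clicked into the window 0.0015 to 0.003. It sits in a dark band 50 to 85 mm from the nose, differently each time, unmeasured. Pushing over it takes 5 to 8 N, dropping to about 0 at the click; then the push rises to 11 to 15 N before the sleeve is forced past.
- discs: Bystander: a stack of dark cutting discs, 125 mm across, 12 mm high; origin at the centre of its underside.
- side_handle: Bystander: the grinder's black side handle standing on its flange, 48 mm across, 110 mm high; origin at the centre of its underside.
- jar: Bystander: a glass jar with red cap, 60 mm across, 75 mm high; origin at the centre of its underside.
- spanner: Bystander: a steel spanner lying flat, 170 mm long along its x; origin under its middle.
- wire_brush: Bystander: a brush lying flat, 200 mm long along its x; origin under its middle.
- offcut: Bystander: a square steel offcut, 150 x 30 x 30 mm, long along its x; origin at the centre of its underside.

How it is judged (in metres and radians):
On the way, in this order (a step that is already met when the one before it is completed fails the run):
1. the sleeve's mouth is on the bar's nose (tip at least 5 mm inside), straight and level, the ball not yet pressed, and the fingers have let go of it (x of sleeve_mouth in the frame of stand above 0.005 m and value of joint button below 0.001 m and contact force between the fingers and sleeve below 0.1 N and y of sleeve_mouth in the frame of stand between -0.004 and 0.004 m and angle between the x axis of sleeve and the x axis of stand, either way round below 0.06 rad and angle between sleeve's own z axis and vertical below 0.06 rad), for 0.2 s.
2. the sleeve slides over the ball and presses it in (value of joint button above 0.005 m and x of sleeve_mouth in the frame of stand above 0.05 m).
At the end, for the whole second after the job is handed in: The ball is clicked into the sleeve's window (pressed in between 0.7 and 4.5 mm: neither free nor under the roof), with the sleeve's mouth more than 95 mm along the bar from the nose, within 4 mm sideways of it, straight and level to 0.06 rad, at rest (value of joint button between 0.0007 and 0.0045 m and x of sleeve_mouth in the frame of stand above 0.095 m and linear speed of sleeve below 0.01 m/s and y of sleeve_mouth in the frame of stand between -0.004 and 0.004 m and angle between the x axis of sleeve and the x axis of stand, either way round below 0.06 rad and angle between sleeve's own z axis and vertical below 0.06 rad); the robot touches nothing.
It fails at once if a bystander (discs, side handle, jar, spanner, brush, offcut) is moved more than 40 mm (distance of any of discs, side_handle, jar, spanner, wire_brush, offcut from where it was at the start of the episode above 0.04 m).
It also fails if it takes over 72 s, if anything falls off the work surface, if the arm or the gripper's body presses on something with over 40 N, if the wrist force passes 120 N, or if a joint passes its speed limit or range.

## Working session

There is one attempt and no reset: what is moved stays moved. The work goes in short steps, Python scripts to look and compute and a tool call to move; the robot and the scene stay as the last step left them, time stands still between calls to the robot, and variables do not carry over. Pictures are saved under pics/ and viewed, about 8 in all and at most 12, crops included, and the job is handed in when it is done.

Besides the shell and the picture viewer there is one more tool, called after "Call:" by a JSON object that holds its "fn" and its "kwargs". move_arm: Moves the arm, as the interface text tells. Its arguments: {"type":"object","properties":{"steps":{"type":"array","items":{"type":"object","properties":{"rot":{"type":"array","items":{"type":"number"}},"delta_pos":{"type":"array","items":{"type":"number"}},"grip":{"type":"number"}}}}},"required":["steps"]}

```bash
mkdir -p pics
cat > h.py <<'E'
import numpy as np,cv2
from station import sense,imaging,workorder
def cap(name,f):
    c=imaging.capture(name); cv2.imwrite(f'pics/{f}.png',c['img'])
    np.savez(f'{f}.npz',**{k:np.array(c[k]) for k in c}); return c
def load(f): return dict(np.load(f'{f}.npz'))
def world(c,px):
    "pixels (u,v) -> world from z_map"
    px=np.array(px,float).reshape(-1,2)
    n=cv2.undistortPoints(px.reshape(-1,1,2),c['intrinsics'],c['distortion']).reshape(-1,2)
    r=np.round(px).astype(int); z=c['z_map'][r[:,1],r[:,0]]
    p=np.c_[n[:,0]*z,-n[:,1]*z,-z]
    return p@c['orientation'].T+c['eye']
def plane(c,px,h):
    "pixels -> world on plane z=h"
    px=np.array(px,float).reshape(-1,2)
    n=cv2.undistortPoints(px.reshape(-1,1,2),c['intrinsics'],c['distortion']).reshape(-1,2)
    d=np.c_[n[:,0],-n[:,1],-np.ones(len(n))]@c['orientation'].T
    return c['eye']+d*((h-c['eye'][2])/d[:,2])[:,None]
E
python3 - <<'E'
from h import *
s=sense(); print(s)
for n in ('top','side'): 
    c=cap(n,n+'1'); print(n,c['eye'],c['orientation'],c['intrinsics'])
a=cv2.imread('pics/top1.png');
cv2.imwrite('pics/top1b.png',cv2.resize(a,(800,600),interpolation=cv2.INTER_CUBIC))
E
```

```text
{'t': 0.0, 'joint_pos': array([-7.63237485e+01,  1.26766914e+01,  8.75251027e+01, -8.75323792e-06,
        7.99101033e+01, -7.22513220e+00]), 'qvel': array([ 0.00671454, -0.0099703 ,  0.04358488, -0.0100004 ,  0.08316905,
       -0.02119396]), 'tau': array([ 8.72925898e-05, -4.96896207e+01, -3.89390731e+01, -2.73367668e-04,
        1.10651136e-02, -9.74858040e-06]), 'tcp_pos': array([ 222.82739629, -583.28680678,  230.18968289]), 'ee_rot': array([[-4.61899229e-04,  3.56760139e-01, -9.34195906e-01],
       [ 1.89756960e-03, -9.34194011e-01, -3.56760353e-01],
       [-9.99998093e-01, -1.93748909e-03, -2.45473701e-04]]), 'wrist_force': array([ 0.22290585,  0.85856498, -0.76662854]), 'moment': array([-0.01271577,  0.00252541,  0.0438913 ]), 'finger_gap': 85.49147512808884}
top [ 365.35339886 -109.21788443 1413.2007363 ] [[ 0.00291677  0.98777879 -0.15583501]
 [-0.99986343  0.00541577  0.015614  ]
 [ 0.01626714  0.15576819  0.98765968]] [[476.47299406   0.         278.74633853]
 [  0.         476.47299406 208.16389229]
 [  0.           0.           1.        ]]
side [230.97716323 603.87684077 972.26357776] [[-0.90204295  0.32886135 -0.27958672]
 [-0.43153878 -0.67261868  0.60113093]
 [ 0.00963348  0.66289843  0.74864736]] [[518.52895575   0.         281.62010862]
 [  0.         518.52895575 203.84273773]
 [  0.           0.           1.        ]]
```

View pics/top1b.png

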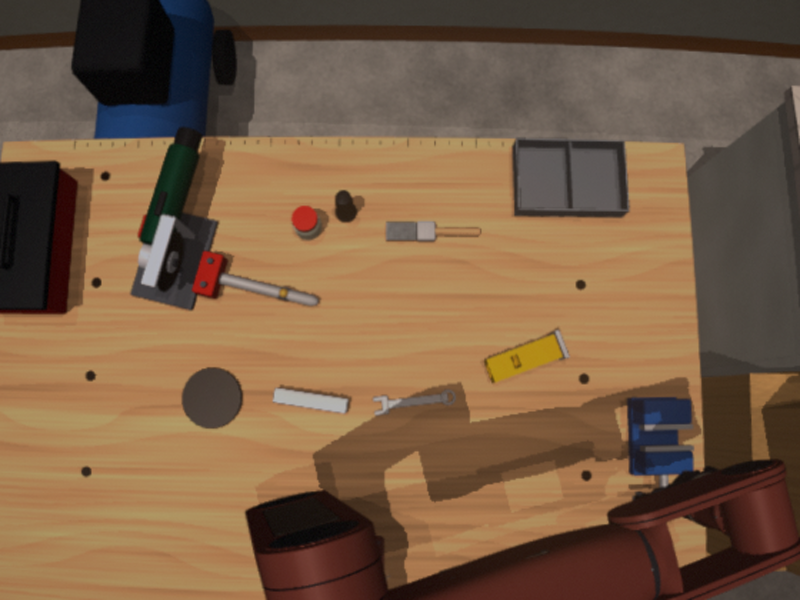

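View pics/side1.png

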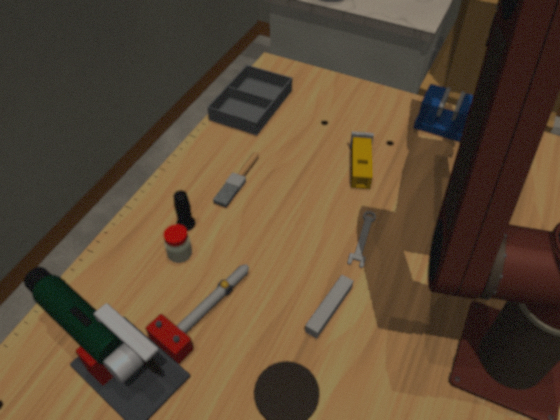

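Run:
```python
from h import *
for f in ('top1','side1'):
    c=load(f); im=c['img']; hsv=cv2.cvtColor(im,cv2.COLOR_BGR2HSV)
    v,u=np.mgrid[0:420,0:560]; P=world(c,np.c_[u.ravel(),v.ravel()]).reshape(420,560,3)
    m=(hsv[...,0]>22)&(hsv[...,0]<33)&(hsv[...,1]>180)&(P[...,2]>36)&(P[...,2]<55)
    q=P[m]; (cx,cy),wh,a=cv2.minAreaRect(q[:,:2].astype(np.float32)); print(f,'sleeve top',m.sum(),cx,cy,wh,a,np.median(q[:,2]))
    # bar
    sc=1/1.42857
    if f=='top1': roi=np.array([[226,268],[320,290],[320,312],[226,292]])*sc
    else: roi=np.array([[180,322],[240,262],[252,272],[195,345]])
    k=np.zeros((420,560),np.uint8); cv2.fillPoly(k,[roi.astype(np.int32)],1)
    q=P[(k>0)&(P[...,2]>22)&(P[...,2]<36)]
    vx,vy,x0,y0=cv2.fitLine(q[:,:2].astype(np.float32),cv2.DIST_HUBER,0,.1,.1).ravel()
    t=(q[:,:2]-[x0,y0])@[vx,vy]; print('bar',len(q),vx,vy,np.degrees(np.arctan2(vy,vx)),x0+vx*t.min(),y0+vy*t.min(),x0+vx*t.max(),y0+vy*t.max(),np.percentile(q[:,2],[50,95]))
a=load('top1')['img']
cr=np.vstack([cv2.resize(a[165:235,130:240],(660,420),interpolation=3)])
cv2.imwrite('pics/barcrop.png',cr)
c=load('top1')
print('jar etc', world(c,[[213,152],[241,142],[300,162],[288,281],[217,280],[148,278],[340,260],[392,240],[223,210]]).round())
```

```text
top1 sleeve top 331 456.6315002441406 -377.04425048828125 (43.506980895996094, 127.59993743896484) 21.093477249145508 44.847826735490344
bar 463 0.24436185 0.9696841 75.85587 573.2660510314879 38.335322214653175 621.5241032046895 229.83439418226538 [28.97579942 34.24933702]
side1 sleeve top 401 460.4884948730469 -383.4444580078125 (47.036197662353516, 148.19155883789062) 20.257436752319336 42.83661186551092
bar 808 0.23142555 0.97285265 76.61898 575.8381095017983 42.28512734816256 623.4527023717436 242.44445293358422 [27.82213997 32.15582941]
jar etc [[ 740.   61.   78.]
 [ 763.  -22.  101.]
 [ 727. -195.   18.]
 [ 371. -159.    6.]
 [ 373.   47.   26.]
 [ 377.  253.    8.]
 [ 433. -314.    3.]
 [ 488. -457.   60.]
 [ 582.   36.   -2.]]
```

Call:
{"fn": "move_arm", "kwargs": {"steps": [{"delta_pos": [0, -1.7, -4.88], "rot": [0, 0, 0], "grip": 0}, {"delta_pos": [0, -1.7, -4.88], "rot": [0, 0, 0], "grip": 0}, {"delta_pos": [0, -1.7, -4.88], "rot": [0, 0, 0], "grip": 0}, {"delta_pos": [0, -1.7, -4.88], "rot": [0, 0, 0], "grip": 0}, {"delta_pos": [0, -1.7, -4.88], "rot": [0, 0, 0], "grip": 0}, {"delta_pos": [0, -1.7, -4.88], "rot": [0, 0, 0], "grip": 0}]}}

```text
t: 0.85
tcp_pos: [461.1, -382.7, 230.9]
ee_rot: [[-0.0, 0.357, -0.934], [0.0, -0.934, -0.357], [-1.0, -0.001, 0.0]]
wrist_force: [-0.8, -0.6, -0.4]
finger_gap: 85.0
```

Call:
{"fn": "move_arm", "kwargs": {"steps": [{"delta_pos": [0, 0, 0], "rot": [-0.1745, 0, 0], "grip": 0}, {"delta_pos": [0, 0, 0], "rot": [-0.1745, 0, 0], "grip": 0}, {"delta_pos": [0, 0, 0], "rot": [-0.1745, 0, 0], "grip": 0}, {"delta_pos": [0, 0, 0], "rot": [-0.1745, 0, 0], "grip": 0}, {"delta_pos": [0, 0, 0], "rot": [-0.1745, 0, 0], "grip": 0}, {"delta_pos": [0, 0, 0], "rot": [-0.1745, 0, 0], "grip": 0}, {"delta_pos": [0, 0, 0], "rot": [-0.1745, 0, 0], "grip": 0}, {"delta_pos": [0, 0, 0], "rot": [-0.1745, 0, 0], "grip": 0}, {"delta_pos": [0, 0, 0], "rot": [-0.1745, 0, 0], "grip": 0}, {"delta_pos": [0, 0, 0], "rot": [0, 0, 0], "grip": 0}]}}

```text
t: 2.1
tcp_pos: [459.9, -383.9, 230.8]
ee_rot: [[-0.001, 0.935, 0.355], [0.001, 0.355, -0.935], [-1.0, -0.0, -0.001]]
wrist_force: [-0.7, 1.2, -0.6]
finger_gap: 85.6
```

```bash
cat >> h.py <<'E'
def yel(c,zlo=36,zhi=55):
    hsv=cv2.cvtColor(c['img'],cv2.COLOR_BGR2HSV); H,W=hsv.shape[:2]
    v,u=np.mgrid[0:H,0:W]; P=world(c,np.c_[u.ravel(),v.ravel()]).reshape(H,W,3)
    m=(hsv[...,0]>20)&(hsv[...,0]<35)&(hsv[...,1]>170)&(P[...,2]>zlo)&(P[...,2]<zhi)
    q=P[m]; r=cv2.minAreaRect(q[:,:2].astype(np.float32)); return m.sum(),r,np.median(q[:,2]),cv2.boxPoints(r)
E
python3 - <<'E'
from h import *
s=sense(); print(s['t'],s['tcp_pos'],s['ee_rot'].round(3),s['joint_pos'].round(1),s['wrist_force'].round(2))
c=cap('wrist','w1'); print(c['eye'],c['orientation'].round(3)); print(yel(c))
c=cap('top','top2'); print(yel(c))
E
```

```text
2.1 [ 459.90470724 -383.89074621  230.75109972] [[-0.001  0.935  0.355]
 [ 0.001  0.355 -0.935]
 [-1.    -0.    -0.001]] [-47.4   9.2  91.5  -0.   79.4 -68.2] [-0.68  1.22 -0.61]
[ 436.63650065 -320.05463434  372.49390167] [[ 0.935 -0.341 -0.095]
 [ 0.354  0.901  0.252]
 [-0.    -0.27   0.963]]
(np.int64(5277), ((461.5629577636719, -386.4752197265625), (49.8699951171875, 149.1837615966797), 20.08852767944336), np.float64(43.01626293284869), array([[ 412.52472, -324.98572],
       [ 463.76514, -465.09363],
       [ 510.6012 , -447.96472],
       [ 459.36078, -307.8568 ]], dtype=float32))
(np.int64(0), ((0.0, 0.0), (0.0, 0.0), 0.0), np.float64(nan), array([[0., 0.],
       [0., 0.],
       [0., 0.],
       [0., 0.]], dtype=float32))
  return _methods._mean(a, axis=axis, dtype=dtype,
  ret = ret.dtype.type(ret / rcount)
```

View pics/w1.png

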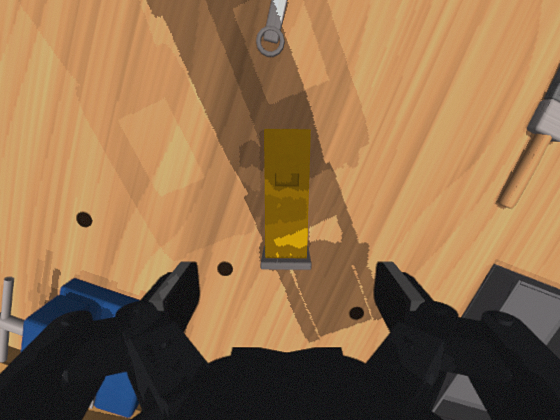

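Call:
{"fn": "move_arm", "kwargs": {"steps": [{"delta_pos": [4, 0.05, 0.9], "rot": [0.012, 0, 0], "grip": 0}, {"delta_pos": [5, 0, 0.9], "rot": [0, 0, 0], "grip": 0}, {"delta_pos": [5, 0, 0], "rot": [0, 0, 0], "grip": 0}, {"delta_pos": [5, 0, 0], "rot": [0, 0, 0], "grip": 0}, {"delta_pos": [3.3, 0, 0], "rot": [0, 0, 0], "grip": 0}, {"delta_pos": [0, 0, 0], "rot": [0, 0, 0], "grip": 0}]}}

```text
t: 2.95
tcp_pos: [464.7, -398.4, 4.8]
ee_rot: [[-0.005, 0.939, 0.343], [0.005, 0.343, -0.939], [-1.0, -0.003, -0.007]]
wrist_force: [-0.5, -1.1, -0.1]
finger_gap: 85.5
```

Call:
{"fn": "move_arm", "kwargs": {"steps": [{"delta_pos": [0, 0, 0], "rot": [0, 0, 0], "grip": 1}, {"delta_pos": [0, 0, 0], "rot": [0, 0, 0], "grip": 1}, {"delta_pos": [0, 0, 0], "rot": [0, 0, 0], "grip": 1}, {"delta_pos": [0, 0, 0], "rot": [0, 0, 0], "grip": 1}, {"delta_pos": [0, 0, 0], "rot": [0, 0, 0], "grip": 1}, {"delta_pos": [0, 0, 0], "rot": [0, 0, 0], "grip": 1}, {"delta_pos": [0, 0, 0], "rot": [0, 0, 0], "grip": 1}]}}

```text
t: 3.82
tcp_pos: [467.9, -402.6, 11.2]
ee_rot: [[0.002, 0.939, 0.345], [-0.004, 0.345, -0.939], [-1.0, 0.001, 0.004]]
wrist_force: [-2.8, -0.2, 5.1]
finger_gap: 49.2
```

Call:
{"fn": "move_arm", "kwargs": {"steps": [{"delta_pos": [-1, 0, 0], "rot": [0, 0, 0], "grip": 1}, {"delta_pos": [-2, 0, 0], "rot": [0, 0, 0], "grip": 1}, {"delta_pos": [-2, 0, 0], "rot": [0, 0, 0], "grip": 1}, {"delta_pos": [0, 0, 0], "rot": [0, 0, 0], "grip": 1}, {"delta_pos": [0, 0, 0], "rot": [0, 0, 0], "grip": 1}]}}

```text
t: 4.45
tcp_pos: [466.8, -400.6, 58.3]
ee_rot: [[-0.0, 0.939, 0.345], [0.0, 0.345, -0.939], [-1.0, 0.0, -0.0]]
wrist_force: [-1.3, -0.4, -7.5]
finger_gap: 49.2
```

Run:
```python
from h import *
s=sense(); print(s['t'],s['tcp_pos'],s['ee_rot'].round(3),s['joint_pos'].round(1),s['wrist_force'].round(2),s['qvel'].round(1))
c=cap('wrist','w2'); print(yel(c,60,110))
```

```text
4.45 [ 466.80378582 -400.61880758   58.34087175] [[-0.     0.939  0.345]
 [ 0.     0.345 -0.939]
 [-1.     0.    -0.   ]] [-48.   21.4  96.4   0.   62.2 -68.2] [-1.31 -0.36 -7.46] [ 0.   1.1  0.9 -0.1  0.1 -0.1]
(np.int64(35547), ((456.1896667480469, -369.74688720703125), (50.26874542236328, 119.20254516601562), 20.325138092041016), np.float64(90.29691214394065), array([[ 411.9179 , -322.58694],
       [ 453.32257, -434.36752],
       [ 500.46143, -416.90683],
       [ 459.05676, -305.12625]], dtype=float32))
```

Call:
{"fn": "move_arm", "kwargs": {"steps": [{"delta_pos": [-2, 1, -1.5], "rot": [0, 0, 0], "grip": 1}, {"delta_pos": [-2, 2.3, -3.4], "rot": [0, 0, 0], "grip": 1}, {"delta_pos": [0, 2.4, -3.5], "rot": [0, 0, 0], "grip": 1}, {"delta_pos": [0, 2.4, -3.5], "rot": [0, 0, 0], "grip": 1}, {"delta_pos": [0, 2.4, -3.5], "rot": [0, 0, 0], "grip": 1}, {"delta_pos": [0, 2.4, -3.5], "rot": [0, 0, 0], "grip": 1}, {"delta_pos": [0, 2.3, -3.5], "rot": [0, 0, 0], "grip": 1}, {"delta_pos": [0, 1.5, -2.2], "rot": [0, 0, 0], "grip": 1}, {"delta_pos": [0, 0.8, -1.3], "rot": [0, 0, 0], "grip": 1}]}}

```text
t: 5.62
tcp_pos: [541.2, -95.7, 97.3]
ee_rot: [[-0.002, 0.938, 0.347], [0.001, 0.347, -0.938], [-1.0, -0.001, -0.001]]
wrist_force: [0.2, -0.1, -6.7]
finger_gap: 49.1
```

Call:
{"fn": "move_arm", "kwargs": {"steps": [{"delta_pos": [0, 0, 0], "rot": [0.1, 0, 0], "grip": 1}, {"delta_pos": [0, 0, 0], "rot": [0.13, 0, 0], "grip": 1}, {"delta_pos": [0, 0, 0], "rot": [0.13, 0, 0], "grip": 1}, {"delta_pos": [0, 0, 0], "rot": [0.13, 0, 0], "grip": 1}, {"delta_pos": [0, 0, 0], "rot": [0.1, 0, 0], "grip": 1}, {"delta_pos": [0, 0, 0], "rot": [0, 0, 0], "grip": 1}, {"delta_pos": [0, 0, 0], "rot": [0, 0, 0], "grip": 1}]}}

```text
t: 6.5
tcp_pos: [541.5, -97.6, 98.0]
ee_rot: [[-0.001, 0.972, -0.234], [0.0, -0.234, -0.972], [-1.0, -0.001, 0.0]]
wrist_force: [0.1, 0.5, -7.4]
finger_gap: 49.1
```

Run:
```python
from h import *
s=sense(); print(s['t'],s['tcp_pos'],s['ee_rot'].round(3),s['joint_pos'].round(1),s['wrist_force'].round(2))
c=cap('wrist','w3'); print(yel(c,100,160)); print(c['eye'])
```

```text
6.5 [541.46348718 -97.57413364  97.99928469] [[-0.001  0.972 -0.234]
 [ 0.    -0.234 -0.972]
 [-1.    -0.001  0.   ]] [-18.4  10.3 105.3  -0.   64.4  -4.9] [ 0.11  0.46 -7.43]
(np.int64(35446), ((550.1588134765625, -65.30111694335938), (118.77582550048828, 50.265625), 76.43144989013672), np.float64(129.9464016036115), array([[ 511.79456  , -117.13513  ],
       [ 560.6572   , -128.92789  ],
       [ 588.5231   ,  -13.467102 ],
       [ 539.6604   ,   -1.6743469]], dtype=float32))
[558.500959   -31.08006618 239.64617588]
```

View pics/w3.png

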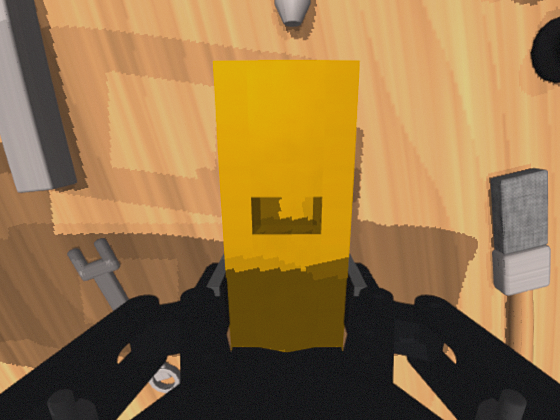

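Call:
{"fn": "move_arm", "kwargs": {"steps": [{"delta_pos": [-4, 0, 0], "rot": [0, 0, 0], "grip": 1}, {"delta_pos": [-6, 0, 0], "rot": [0, 0, 0], "grip": 1}, {"delta_pos": [-6, 0, 0], "rot": [0, 0, 0], "grip": 1}, {"delta_pos": [-4, 0, 0], "rot": [0, 0, 0], "grip": 1}, {"delta_pos": [0, 0, 0], "rot": [0, 0, 0], "grip": 1}, {"delta_pos": [0, 0, 0], "rot": [0, 0, 0], "grip": 1}]}}

```text
t: 7.3
tcp_pos: [540.7, -97.0, 295.7]
ee_rot: [[-0.003, 0.972, -0.235], [0.001, -0.235, -0.972], [-1.0, -0.004, -0.0]]
wrist_force: [-0.4, 0.6, -8.5]
finger_gap: 49.1
```

Run:
```python
from h import *
s=sense(); print(s['t'],s['tcp_pos'],s['ee_rot'].round(3),s['joint_pos'].round(1),s['wrist_force'].round(2))
c=cap('wrist','w4'); print(yel(c,280,360)); print(c['eye'])
cv2.imwrite('pics/w4b.png',cv2.resize(c['img'][0:150,180:380],(800,600),interpolation=3))
H,W=c['img'].shape[:2]
v,u=np.mgrid[0:H,0:W]; P=world(c,np.c_[u.ravel(),v.ravel()]).reshape(H,W,3)
m=(P[...,2]>22)&(P[...,2]<45)&(v<110)&(u>230)&(u<340)
q=P[m]; print(len(q), q.min(0),q.max(0))
vx,vy,x0,y0=cv2.fitLine(q[:,:2].astype(np.float32),cv2.DIST_HUBER,0,.1,.1).ravel()
t=(q[:,:2]-[x0,y0])@[vx,vy]; print(np.degrees(np.arctan2(vy,vx)),x0,y0,vx,vy,t.min(),t.max())
```

```text
7.3 [540.67259112 -96.99928766 295.68102894] [[-0.003  0.972 -0.235]
 [ 0.001 -0.235 -0.972]
 [-1.    -0.004 -0.   ]] [-18.4   0.4  93.9  -0.   85.9  -4.8] [-0.39  0.62 -8.51]
(np.int64(37086), ((549.3861694335938, -64.83891296386719), (119.0113525390625, 50.75127029418945), 76.09965515136719), np.float64(327.59890139828906), array([[ 510.45837   , -116.505875  ],
       [ 559.7234    , -128.69806   ],
       [ 588.31396   ,  -13.171951  ],
       [ 539.04895   ,   -0.97976685]], dtype=float32))
[558.19655413 -30.68272432 437.35105533]
1118 [572.93610515  54.18664302  22.05234742] [610.78549152 125.6850798   39.72464969]
76.77225 591.57684 88.45722 0.22882251 0.9734682 -34.04864708209484 35.69384027431002
```

View pics/w4b.png

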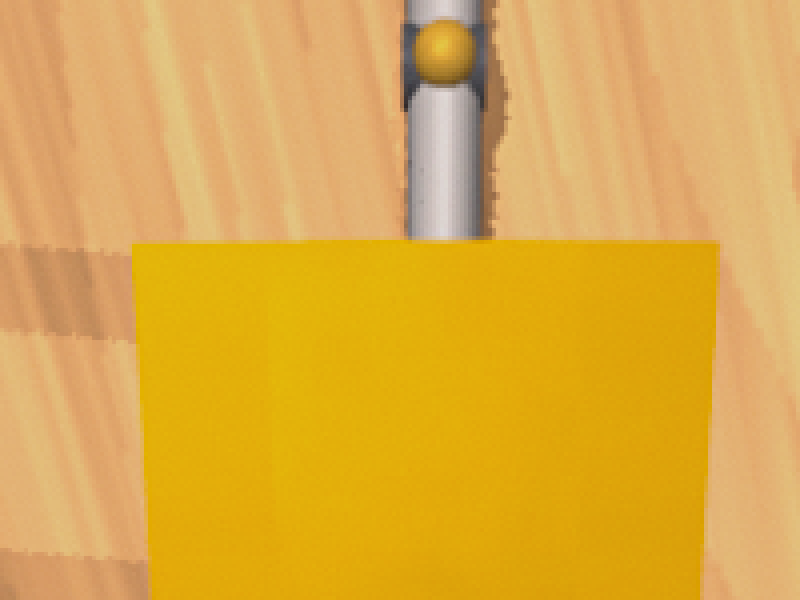

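```bash
python3 - <<'E'
from h import *
c=load('w4'); f=lambda x,y:(180+(x+.5)/4-.5,(y+.5)/4-.5)
p=plane(c,[f(448.5,235),f(446,110),f(443.5,8)],19); print(p)
d=p[2]-p[0]; print(np.degrees(np.arctan2(d[1],d[0])))
b=plane(c,[f(444,52)],31)[0]; print('ball',b)
c=load('w3'); t=plane(c,[(293,25),(286.5,5),(293,5),(307,5)],19); print('tip',t)
E
python3 - <<'E'
import cv2
from os import chdir
chdir('.')
a=cv2.imread('pics/w3.png'); cv2.imwrite('pics/w3b.png',cv2.resize(a[0:70,200:380],(720,280),interpolation=3))
E
```

```text
[[585.476786    58.11845177  19.        ]
 [593.26456063  94.1295916   19.        ]
 [599.30658779 122.69907809  19.        ]]
77.91279579918039
ball [595.44078176 106.45350815  31.        ]
tip [[579.0438575   35.50966444  19.        ]
 [577.66606758  48.26618579  19.        ]
 [581.82933684  47.26237123  19.        ]
 [590.80346358  45.11964574  19.        ]]
```

View pics/w3b.png

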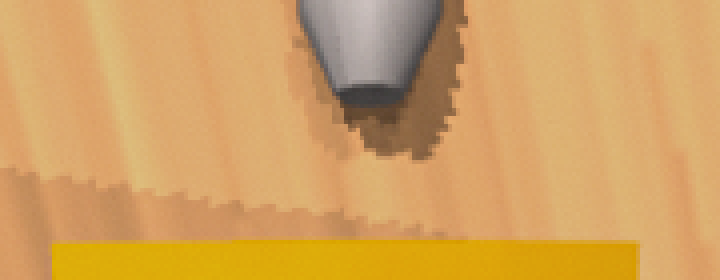

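Call:
{"fn": "move_arm", "kwargs": {"steps": [{"delta_pos": [3, 0.24, -1], "rot": [-0.005, 0, 0], "grip": 1}, {"delta_pos": [6, 0.24, -1], "rot": [0, 0, 0], "grip": 1}, {"delta_pos": [6, 0, 0], "rot": [0, 0, 0], "grip": 1}, {"delta_pos": [6, 0, 0], "rot": [0, 0, 0], "grip": 1}, {"delta_pos": [4, 0, 0], "rot": [0, 0, 0], "grip": 1}, {"delta_pos": [2, 0, 0], "rot": [0, 0, 0], "grip": 1}, {"delta_pos": [0.8, 0, 0], "rot": [0, 0, 0], "grip": 1}, {"delta_pos": [0, 0, 0], "rot": [0, 0, 0], "grip": 1}, {"delta_pos": [0, 0, 0], "rot": [0, 0, 0], "grip": 1}]}}

```text
t: 8.48
tcp_pos: [552.7, -79.5, 22.3]
ee_rot: [[0.003, 0.973, -0.23], [-0.001, -0.23, -0.973], [-1.0, 0.004, 0.0]]
wrist_force: [0.2, -0.2, -6.3]
finger_gap: 49.1
```

Run:
```python
from h import *
s=sense(); print(s['t'],s['tcp_pos'],s['ee_rot'].round(3),s['wrist_force'].round(2))
c=cap('wrist','w5'); r=yel(c,30,80);print(r)
cv2.imwrite('pics/w5b.png',cv2.resize(c['img'][0:120,180:400],(792,432),interpolation=3))
```

```text
8.475 [552.72934226 -79.45247582  22.26463572] [[ 0.003  0.973 -0.23 ]
 [-0.001 -0.23  -0.973]
 [-1.     0.004  0.   ]] [ 0.24 -0.19 -6.27]
(np.int64(35243), ((560.9556884765625, -47.21217727661133), (119.10734558105469, 50.89109420776367), 76.37234497070312), np.float64(54.20343789047031), array([[ 522.195   ,  -99.094   ],
       [ 571.6534  , -111.08452 ],
       [ 599.7164  ,    4.669647],
       [ 550.258   ,   16.660164]], dtype=float32))
```

View pics/w5b.png

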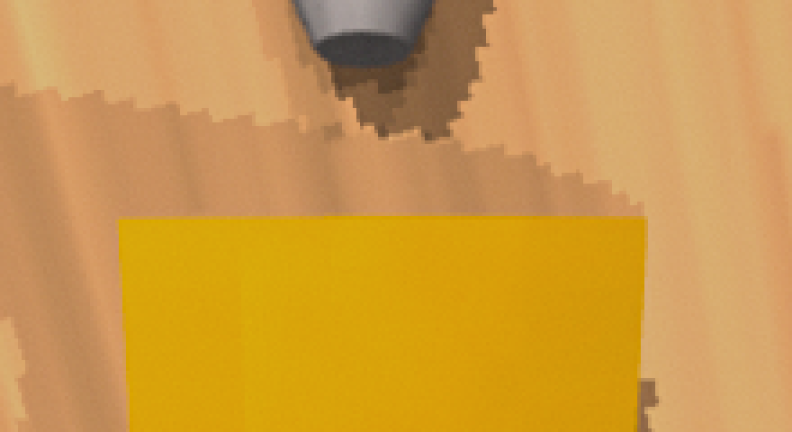

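Run:
```python
from h import *
c=load('w5'); f=lambda x,y:(180+(x+.5)/3.6-.5,(y+.5)/3.6-.5)
t=plane(c,[f(367.5,48),f(365,4)],19); print(t)
a=np.radians(76.6); d=np.array([np.cos(a),np.sin(a)]); n=np.array([-d[1],d[0]])
m=np.array([574.99,10.66]); v=m-t[0][:2]; print('along',v@d,'lat',v@n)
```

```text
[[579.21269847  36.66415741  19.        ]
 [580.04920961  41.40872375  19.        ]]
along -26.274818580207686 lat -1.9186697547016418
```

Call:
{"fn": "move_arm", "kwargs": {"steps": [{"delta_pos": [0.6, -0.18, 0], "rot": [0, 0, 0], "grip": 1}, {"delta_pos": [0.35, 0, 0], "rot": [0, 0, 0], "grip": 1}, {"delta_pos": [0, 0, 0], "rot": [0, 0, 0], "grip": 1}, {"delta_pos": [0, 0, 0], "rot": [0, 0, 0], "grip": 1}, {"delta_pos": [0, 0, 0], "rot": [0, 0, 0], "grip": 1}]}}

```text
t: 9.15
tcp_pos: [549.3, -78.5, 11.2]
ee_rot: [[-0.0, 0.973, -0.23], [0.0, -0.23, -0.973], [-1.0, -0.0, -0.0]]
wrist_force: [-3.8, 2.5, 3.0]
finger_gap: 49.3
```

```bash
cat >> h.py <<'E'
TIP=np.array([579.2,36.6]); A=np.radians(76.6); D=np.array([np.cos(A),np.sin(A)]); N=np.array([-D[1],D[0]])
def chk(name,zlo=30,zhi=80):
    s=sense(); print(s['t'],s['tcp_pos'].round(1),s['ee_rot'].round(3).tolist(),s['wrist_force'].round(2),s['finger_gap'].round(1))
    c=cap('wrist',name); n,r,z,b=yel(c,zlo,zhi)
    b=b[np.argsort(b@D)]; m=b[2:].mean(0); k=b[:2].mean(0); e=m-k
    print('mouth along',(m-TIP)@D,'lat',(m-TIP)@N,'yaw',np.degrees(np.arctan2(e[1],e[0])),'z',z,'size',r[1]); return c
E
python3 - <<'E'
from h import *
chk('w6')
E
```

```text
Traceback (most recent call last):
  File "h.py", line 27, in chk
    s=sense(); print(s['t'],s['tcp_pos'].round(1),s['ee_rot'].round(3).tolist(),s['wrist_force'].round(2),s['finger_gap'].round(1))
                                                                                                          ^^^^^^^^^^^^^^^^^^^^^
AttributeError: 'float' object has no attribute 'round'
```

Call:
{"fn": "move_arm", "kwargs": {"steps": [{"delta_pos": [0, 0, 0], "rot": [0, 0, 0], "grip": 0.2}, {"delta_pos": [0, 0, 0], "rot": [0, 0, 0], "grip": 0.2}, {"delta_pos": [0, 0, 0], "rot": [0, 0, 0], "grip": 0.2}, {"delta_pos": [0, 0, 0], "rot": [0, 0, 0], "grip": 0.2}]}}

```text
t: 9.65
tcp_pos: [549.5, -78.6, 10.9]
ee_rot: [[0.0, 0.973, -0.23], [-0.0, -0.23, -0.973], [-1.0, 0.0, 0.0]]
wrist_force: [-0.0, -0.6, 0.2]
finger_gap: 68.2
```

```bash
sed -i "s/s\['finger_gap'\].round(1)/round(s['finger_gap'],1)/" h.py
python3 - <<'E'
from h import *
chk('w6')
E
```

```text
9.65 [549.5 -78.6  10.9] [[0.0, 0.973, -0.23], [-0.0, -0.23, -0.973], [-1.0, 0.0, 0.0]] [-0.04 -0.62  0.23] 68.2
mouth along -26.24126122224728 lat 1.5787367048421228 yaw 76.71519 z 43.042451996478164 size (118.57392120361328, 50.404014587402344)
```

Run:
```python
from h import *
c=load('w6')
cv2.imwrite('pics/w6b.png',cv2.resize(c['img'][0:80,220:360],(788,450),interpolation=3))
```

```text
(no output)
```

View pics/w6b.png

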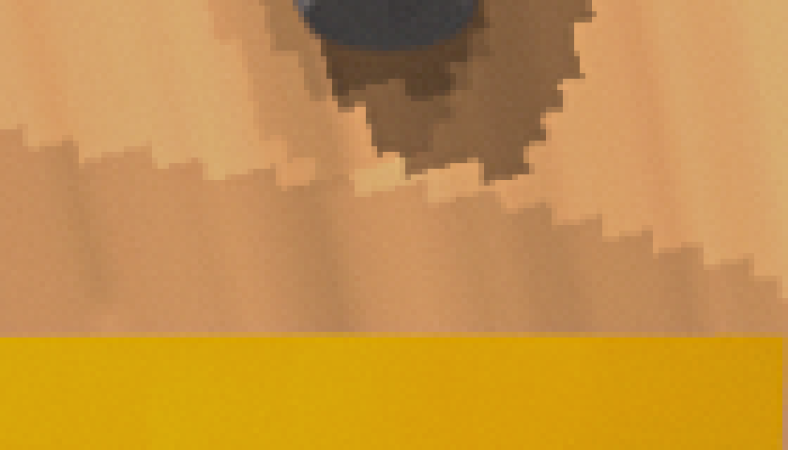

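Run:
```python
from h import *
c=load('w6'); t=plane(c,[(288.9,0.9)],19)[0]; print(t,(t[:2]-TIP)@D,(t[:2]-TIP)@N)
n,r,z,b=yel(c,30,80); print(b)
```

```text
[579.04087151  37.19289892  19.        ] 0.5398800749622343 0.2921994416745532
[[ 519.808      -98.17064  ]
 [ 568.86316   -109.75308  ]
 [ 596.1105       5.6477814]
 [ 547.0553      17.230225 ]]
```

Call:
{"fn": "move_arm", "kwargs": {"steps": [{"delta_pos": [0, 0, 0], "rot": [0, 0, 0], "grip": 1}, {"delta_pos": [0, 0, 0], "rot": [0, 0, 0], "grip": 1}, {"delta_pos": [0, 0, 0], "rot": [0, 0, 0], "grip": 1}, {"delta_pos": [0, 0, 0], "rot": [0, 0, 0], "grip": 1}, {"delta_pos": [0, 0.13, -0.2], "rot": [0, 0, 0], "grip": 1}, {"delta_pos": [0, 0, -0.5], "rot": [0, 0, 0], "grip": 1}, {"delta_pos": [0, 0, -0.5], "rot": [0, 0, 0], "grip": 1}, {"delta_pos": [0, 0, -0.5], "rot": [0, 0, 0], "grip": 1}, {"delta_pos": [0, 0, -0.5], "rot": [0, 0, 0], "grip": 1}, {"delta_pos": [0, 0, 0], "rot": [0, 0, 0], "grip": 1}]}}

```text
t: 10.95
tcp_pos: [555.8, -58.2, 11.0]
ee_rot: [[0.0, 0.973, -0.23], [-0.001, -0.23, -0.973], [-1.0, 0.0, 0.001]]
wrist_force: [-0.6, -4.5, 3.7]
finger_gap: 49.0
```

Run:
```python
from h import *
chk('w7')
```

```text
10.95 [555.8 -58.2  11. ] [[0.0, 0.973, -0.23], [-0.001, -0.23, -0.973], [-1.0, 0.0, 0.001]] [-0.61 -4.48  3.74] 49.0
mouth along -4.610355071588157 lat 0.6065065444217186 yaw 76.99201 z 43.03915791108108 size (119.29692840576172, 51.36720275878906)
```

Call:
{"fn": "move_arm", "kwargs": {"steps": [{"delta_pos": [0, 0.04, -0.4], "rot": [0.003, 0, 0], "grip": 1}, {"delta_pos": [0, 0, -0.4], "rot": [0, 0, 0], "grip": 1}, {"delta_pos": [0, 0, -0.4], "rot": [0, 0, 0], "grip": 1}, {"delta_pos": [0, 0, -0.4], "rot": [0, 0, 0], "grip": 1}, {"delta_pos": [0, 0, 0], "rot": [0, 0, 0], "grip": 1}]}}

```text
t: 11.62
tcp_pos: [559.9, -42.7, 11.1]
ee_rot: [[0.0, 0.972, -0.233], [-0.001, -0.233, -0.972], [-1.0, 0.0, 0.001]]
wrist_force: [-1.0, -4.8, 3.7]
finger_gap: 49.2
```

Call:
{"fn": "move_arm", "kwargs": {"steps": [{"delta_pos": [0, 0, -0.4], "rot": [0, 0, 0], "grip": 1}, {"delta_pos": [0, 0, -0.4], "rot": [0, 0, 0], "grip": 1}, {"delta_pos": [0, 0, -0.3], "rot": [0, 0, 0], "grip": 1}, {"delta_pos": [0, 0, 0], "rot": [0, 0, 0], "grip": 1}]}}

```text
t: 12.12
tcp_pos: [562.4, -32.1, 11.0]
ee_rot: [[0.0, 0.972, -0.233], [-0.001, -0.233, -0.972], [-1.0, 0.0, 0.001]]
wrist_force: [-0.9, -5.1, 3.9]
finger_gap: 49.0
```

Run:
```python
from h import *
chk('w8')
```

```text
12.125 [562.4 -32.1  11. ] [[0.0, 0.972, -0.233], [-0.001, -0.233, -0.972], [-1.0, 0.0, 0.001]] [-0.86 -5.12  3.92] 49.0
mouth along 22.142223396109692 lat -0.7499150128316803 yaw 76.28497 z 43.04077849877499 size (118.64547729492188, 50.65163803100586)
```

Call:
{"fn": "move_arm", "kwargs": {"steps": [{"delta_pos": [0, 0, 0], "rot": [0, 0, 0], "grip": 0}, {"delta_pos": [0, 0, 0], "rot": [0, 0, 0], "grip": 0}, {"delta_pos": [0, 0, 0], "rot": [0, 0, 0], "grip": 0}, {"delta_pos": [0, 0, 0], "rot": [0, 0, 0], "grip": 0}, {"delta_pos": [0, 0, 0], "rot": [0, 0, 0], "grip": 0}, {"delta_pos": [-3, 0, 0], "rot": [0, 0, 0], "grip": 0}, {"delta_pos": [-5, 0, 0], "rot": [0, 0, 0], "grip": 0}, {"delta_pos": [-5, 0, 0], "rot": [0, 0, 0], "grip": 0}, {"delta_pos": [0, 0, 0], "rot": [0, 0, 0], "grip": 0}, {"delta_pos": [0, 0, 0], "rot": [0, 0, 0], "grip": 0}]}}

```text
t: 13.42
tcp_pos: [562.0, -31.2, 140.5]
ee_rot: [[-0.0, 0.972, -0.233], [0.0, -0.233, -0.972], [-1.0, -0.0, -0.0]]
wrist_force: [0.1, -0.5, -0.7]
finger_gap: 85.4
```

Call:
{"fn": "move_arm", "kwargs": {"steps": [{"delta_pos": [0, 0, 3], "rot": [0, 0, 0], "grip": 1}, {"delta_pos": [0, 0, 4.5], "rot": [0, 0, 0], "grip": 1}, {"delta_pos": [0, 0, 3], "rot": [0, 0, 0], "grip": 1}, {"delta_pos": [0, 0, 0], "rot": [0, 0, 0], "grip": 1}, {"delta_pos": [0, 0, 0], "rot": [0, 0, 0], "grip": 1}]}}

```text
t: 14.05
tcp_pos: [537.0, -132.7, 139.3]
ee_rot: [[-0.002, 0.972, -0.234], [0.001, -0.234, -0.972], [-1.0, -0.003, -0.001]]
wrist_force: [0.4, 0.5, 0.1]
finger_gap: -0.1
```

Run:
```python
from h import *
c=chk('w9')
cv2.imwrite('pics/w9.png',c['img'])
```

```text
14.05 [ 537.  -132.7  139.3] [[-0.002, 0.972, -0.234], [0.001, -0.234, -0.972], [-1.0, -0.003, -0.001]] [0.42 0.53 0.06] -0.1
mouth along -13.87788437128841 lat -0.5419099588239417 yaw 76.56511 z 43.04936075270905 size (113.5094223022461, 50.13512420654297)
```

View pics/w9.png

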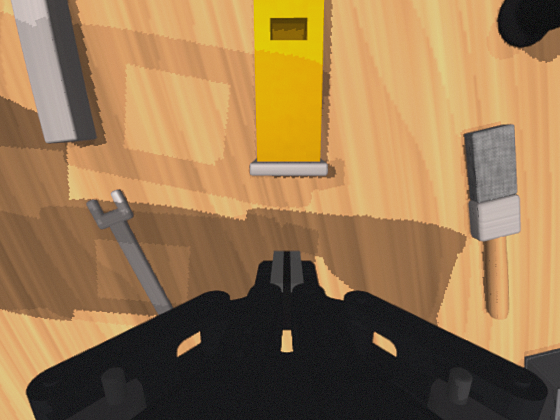

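Call:
{"fn": "move_arm", "kwargs": {"steps": [{"delta_pos": [4, 0.15, 0], "rot": [0, 0, 0], "grip": 1}, {"delta_pos": [5, 0, 0], "rot": [0, 0, 0], "grip": 1}, {"delta_pos": [3.3, 0, 0], "rot": [0, 0, 0], "grip": 1}, {"delta_pos": [0, 0, -0.8], "rot": [0, 0, 0], "grip": 1}, {"delta_pos": [0, 0, -0.7], "rot": [0, 0, 0], "grip": 1}, {"delta_pos": [0, 0, 0], "rot": [0, 0, 0], "grip": 1}]}}

```text
t: 14.85
tcp_pos: [544.6, -118.7, 19.9]
ee_rot: [[0.003, 0.973, -0.232], [-0.001, -0.232, -0.973], [-1.0, 0.004, 0.0]]
wrist_force: [0.7, 0.4, 0.4]
finger_gap: 0.1
```

Call:
{"fn": "move_arm", "kwargs": {"steps": [{"delta_pos": [0, 0, -0.4], "rot": [0, 0, 0], "grip": 1}, {"delta_pos": [0, 0, -0.4], "rot": [0, 0, 0], "grip": 1}, {"delta_pos": [0, 0, -0.4], "rot": [0, 0, 0], "grip": 1}, {"delta_pos": [0, 0, -0.4], "rot": [0, 0, 0], "grip": 1}, {"delta_pos": [0, 0, -0.4], "rot": [0, 0, 0], "grip": 1}, {"delta_pos": [0, 0, -0.4], "rot": [0, 0, 0], "grip": 1}, {"delta_pos": [0, 0, 0], "rot": [0, 0, 0], "grip": 1}]}}

```text
t: 15.72
tcp_pos: [548.7, -96.6, 18.2]
ee_rot: [[0.001, 0.972, -0.233], [-0.001, -0.233, -0.972], [-1.0, 0.001, 0.001]]
wrist_force: [-1.8, -3.5, 2.7]
finger_gap: -0.3
```

```bash
cat >> h.py <<'E'
def chk2(name):
    s=sense(); p=s['tcp_pos'][:2]-TIP; print(s['t'],s['tcp_pos'].round(1),'tcp along',(p@D).round(2),'lat',(p@N).round(2),'F along',(s['wrist_force'][:2]@D).round(2),s['wrist_force'].round(2))
    c=cap('wrist',name); H,W=c['img'].shape[:2]
    hsv=cv2.cvtColor(c['img'],cv2.COLOR_BGR2HSV)
    v,u=np.mgrid[0:H,0:W]; P=world(c,np.c_[u.ravel(),v.ravel()]).reshape(H,W,3)
    m=(hsv[...,0]>20)&(hsv[...,0]<35)&(hsv[...,1]>170)&(P[...,2]>36)&(P[...,2]<50)
    q=P[m][:,:2]-TIP; a=q@D; print('yellow rear end',np.percentile(a,.5),'-> mouth',np.percentile(a,.5)+150,'front seen',np.percentile(a,99.5)); return c
E
python3 - <<'E'
from h import *
chk2('w10')
E
```

```text
15.725 [548.7 -96.6  18.2] tcp along -136.66 lat -1.23 F along -3.77 [-1.75 -3.46  2.69]
yellow rear end -114.98083053335425 -> mouth 35.01916946664575 front seen -23.545551466454445
```

Call:
{"fn": "move_arm", "kwargs": {"steps": [{"delta_pos": [0, 0, -0.4], "rot": [0, 0, 0], "grip": 1}, {"delta_pos": [0, 0, -0.4], "rot": [0, 0, 0], "grip": 1}, {"delta_pos": [0, 0, -0.4], "rot": [0, 0, 0], "grip": 1}, {"delta_pos": [0, 0, -0.4], "rot": [0, 0, 0], "grip": 1}, {"delta_pos": [0, 0, -0.4], "rot": [0, 0, 0], "grip": 1}, {"delta_pos": [0, 0, -0.4], "rot": [0, 0, 0], "grip": 1}, {"delta_pos": [0, 0, -0.4], "rot": [0, 0, 0], "grip": 1}, {"delta_pos": [0, 0, 0], "rot": [0, 0, 0], "grip": 1}]}}

```text
t: 16.77
tcp_pos: [555.3, -69.2, 18.3]
ee_rot: [[0.001, 0.972, -0.233], [-0.001, -0.233, -0.972], [-1.0, 0.001, 0.001]]
wrist_force: [-1.9, -4.1, 3.2]
finger_gap: 0.1
```

Call:
{"fn": "move_arm", "kwargs": {"steps": [{"delta_pos": [0, 0, -0.4], "rot": [0, 0, 0], "grip": 1}, {"delta_pos": [0, 0, -0.4], "rot": [0, 0, 0], "grip": 1}, {"delta_pos": [0, 0, -0.4], "rot": [0, 0, 0], "grip": 1}, {"delta_pos": [0, 0, -0.4], "rot": [0, 0, 0], "grip": 1}, {"delta_pos": [0, 0, -0.4], "rot": [0, 0, 0], "grip": 1}, {"delta_pos": [0, 0, -0.4], "rot": [0, 0, 0], "grip": 1}, {"delta_pos": [0, 0, 0], "rot": [0, 0, 0], "grip": 1}]}}

```text
t: 17.65
tcp_pos: [560.8, -46.0, 18.2]
ee_rot: [[0.001, 0.972, -0.234], [-0.001, -0.234, -0.972], [-1.0, 0.001, 0.001]]
wrist_force: [-0.5, -4.7, 2.9]
finger_gap: -0.4
```

Run:
```python
from h import *
chk2('w11')
```

```text
17.65 [560.8 -46.   18.2] tcp along -84.59 lat -1.24 F along -4.73 [-0.48 -4.74  2.94]
yellow rear end -62.89446501420514 -> mouth 87.10553498579486 front seen 28.186382862023383
```

Call:
{"fn": "move_arm", "kwargs": {"steps": [{"delta_pos": [0, 0, -0.4], "rot": [0, 0, 0], "grip": 1}, {"delta_pos": [0, 0, -0.4], "rot": [0, 0, 0], "grip": 1}, {"delta_pos": [0, 0, -0.4], "rot": [0, 0, 0], "grip": 1}, {"delta_pos": [0, 0, -0.3], "rot": [0, 0, 0], "grip": 1}, {"delta_pos": [0, 0, 0], "rot": [0, 0, 0], "grip": 1}]}}

```text
t: 18.32
tcp_pos: [564.2, -32.0, 18.2]
ee_rot: [[0.0, 0.972, -0.234], [-0.002, -0.234, -0.972], [-1.0, 0.001, 0.002]]
wrist_force: [-2.3, -7.3, 3.3]
finger_gap: -0.1
```

Call:
{"fn": "move_arm", "kwargs": {"steps": [{"delta_pos": [0, 0, -0.3], "rot": [0, 0, 0], "grip": 1}, {"delta_pos": [0, 0, -0.3], "rot": [0, 0, 0], "grip": 1}, {"delta_pos": [0, 0, 0], "rot": [0, 0, 0], "grip": 1}]}}

```text
t: 18.7
tcp_pos: [565.6, -25.6, 18.2]
ee_rot: [[0.0, 0.972, -0.234], [-0.001, -0.234, -0.972], [-1.0, 0.001, 0.001]]
wrist_force: [-1.2, -5.0, 4.1]
finger_gap: -0.2
```

Run:
```python
from h import *
c=chk2('w12'); cv2.imwrite('pics/w12b.png',cv2.resize(c['img'][0:180,160:400],(800,600),interpolation=3))
```

```text
18.7 [565.6 -25.6  18.2] tcp along -63.67 lat -1.24 F along -5.18 [-1.24 -5.03  4.05]
yellow rear end -41.886404720530585 -> mouth 108.11359527946942 front seen 49.175479964854304
```

View pics/w12b.png

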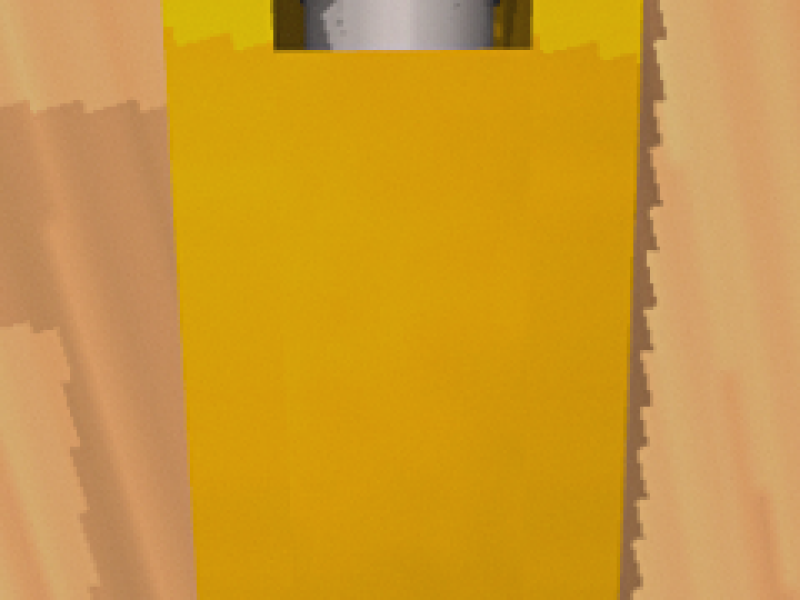

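Call:
{"fn": "move_arm", "kwargs": {"steps": [{"delta_pos": [0, 0, -0.3], "rot": [0, 0, 0], "grip": 1}, {"delta_pos": [0, 0, -0.3], "rot": [0, 0, 0], "grip": 1}, {"delta_pos": [0, 0, 0], "rot": [0, 0, 0], "grip": 1}]}}

```text
t: 19.12
tcp_pos: [567.0, -19.8, 18.2]
ee_rot: [[0.0, 0.972, -0.234], [-0.001, -0.234, -0.972], [-1.0, 0.001, 0.001]]
wrist_force: [-1.2, -6.4, 3.7]
finger_gap: -0.1
```

Call:
{"fn": "move_arm", "kwargs": {"steps": [{"delta_pos": [0, 0, -0.15], "rot": [0, 0, 0], "grip": 1}, {"delta_pos": [0, 0, -0.15], "rot": [0, 0, 0], "grip": 1}, {"delta_pos": [0, 0, 0], "rot": [0, 0, 0], "grip": 1}]}}

```text
t: 19.5
tcp_pos: [567.7, -17.2, 18.2]
ee_rot: [[0.0, 0.972, -0.233], [-0.002, -0.233, -0.972], [-1.0, 0.001, 0.001]]
wrist_force: [-1.5, -6.9, 3.7]
finger_gap: 0.1
```

Call:
{"fn": "move_arm", "kwargs": {"steps": [{"delta_pos": [0, 0, -0.15], "rot": [0, 0, 0], "grip": 1}, {"delta_pos": [0, 0, 0], "rot": [0, 0, 0], "grip": 1}]}}

```text
t: 19.75
tcp_pos: [568.1, -15.6, 18.2]
ee_rot: [[0.0, 0.972, -0.234], [-0.001, -0.234, -0.972], [-1.0, 0.001, 0.001]]
wrist_force: [-1.2, -6.0, 3.1]
finger_gap: 0.0
```

Call:
{"fn": "move_arm", "kwargs": {"steps": [{"delta_pos": [0, 0, -0.1], "rot": [0, 0, 0], "grip": 1}, {"delta_pos": [0, 0, 0], "rot": [0, 0, 0], "grip": 1}]}}

```text
t: 20.0
tcp_pos: [568.3, -14.7, 18.2]
ee_rot: [[0.0, 0.972, -0.234], [-0.001, -0.234, -0.972], [-1.0, 0.001, 0.001]]
wrist_force: [-1.7, -6.5, 3.9]
finger_gap: -0.3
```

Call:
{"fn": "move_arm", "kwargs": {"steps": [{"delta_pos": [0, 0, -0.1], "rot": [0, 0, 0], "grip": 1}, {"delta_pos": [0, 0, 0], "rot": [0, 0, 0], "grip": 1}]}}

```text
t: 20.25
tcp_pos: [568.5, -13.6, 18.2]
ee_rot: [[0.0, 0.972, -0.233], [-0.001, -0.233, -0.972], [-1.0, 0.001, 0.001]]
wrist_force: [-0.8, -6.0, 4.1]
finger_gap: -0.1
```

Call:
{"fn": "move_arm", "kwargs": {"steps": [{"delta_pos": [0, 0, -0.1], "rot": [0, 0, 0], "grip": 1}, {"delta_pos": [0, 0, 0], "rot": [0, 0, 0], "grip": 1}]}}

```text
t: 20.5
tcp_pos: [568.8, -12.5, 18.2]
ee_rot: [[0.0, 0.972, -0.233], [-0.001, -0.233, -0.972], [-1.0, 0.001, 0.001]]
wrist_force: [-1.1, -5.1, 4.5]
finger_gap: -0.3
```

Call:
{"fn": "move_arm", "kwargs": {"steps": [{"delta_pos": [0, 0, -0.1], "rot": [0, 0, 0], "grip": 1}, {"delta_pos": [0, 0, 0], "rot": [0, 0, 0], "grip": 1}]}}

```text
t: 20.75
tcp_pos: [569.0, -11.2, 18.2]
ee_rot: [[0.0, 0.972, -0.234], [-0.001, -0.234, -0.972], [-1.0, 0.001, 0.0]]
wrist_force: [-1.6, -5.0, 4.2]
finger_gap: 0.2
```

Call:
{"fn": "move_arm", "kwargs": {"steps": [{"delta_pos": [0, 0, -0.1], "rot": [0, 0, 0], "grip": 1}, {"delta_pos": [0, 0, 0], "rot": [0, 0, 0], "grip": 1}]}}

```text
t: 21.0
tcp_pos: [569.2, -9.8, 18.0]
ee_rot: [[0.0, 0.972, -0.234], [0.0, -0.234, -0.972], [-1.0, 0.0, -0.0]]
wrist_force: [-0.1, -3.7, 2.5]
finger_gap: 0.2
```

Call:
{"fn": "move_arm", "kwargs": {"steps": [{"delta_pos": [0, 0, -0.05], "rot": [0, 0, 0], "grip": 1}, {"delta_pos": [0, 0, 0], "rot": [0, 0, 0], "grip": 1}]}}

```text
t: 21.25
tcp_pos: [569.0, -8.9, 17.6]
ee_rot: [[-0.0, 0.972, -0.233], [0.001, -0.233, -0.972], [-1.0, -0.0, -0.001]]
wrist_force: [-0.4, -2.1, 0.5]
finger_gap: 0.1
```

Run:
```python
from h import *
c=chk2('w13')
```

```text
21.25 [569.   -8.9  17.6] tcp along -46.59 lat -0.61 F along -2.14 [-0.44 -2.09  0.46]
yellow rear end -24.72488924999691 -> mouth 125.2751107500031 front seen 66.01312457156594
```

Call:
{"fn": "move_arm", "kwargs": {"steps": [{"delta_pos": [0, 0, -0.05], "rot": [0, 0, 0], "grip": 1}, {"delta_pos": [0, 0, 0], "rot": [0, 0, 0], "grip": 1}]}}

```text
t: 21.55
tcp_pos: [568.9, -8.4, 17.5]
ee_rot: [[-0.001, 0.972, -0.233], [0.001, -0.233, -0.972], [-1.0, -0.001, -0.0]]
wrist_force: [-0.5, 0.1, 0.8]
finger_gap: -0.3
```

Call:
{"fn": "move_arm", "kwargs": {"steps": [{"delta_pos": [0, 0, -0.05], "rot": [0, 0, 0], "grip": 1}, {"delta_pos": [0, 0, 0], "rot": [0, 0, 0], "grip": 1}]}}

```text
t: 21.8
tcp_pos: [569.2, -8.0, 17.6]
ee_rot: [[-0.0, 0.972, -0.233], [0.0, -0.233, -0.972], [-1.0, -0.0, -0.0]]
wrist_force: [-0.2, -0.6, -0.8]
finger_gap: -0.1
```

Call:
{"fn": "move_arm", "kwargs": {"steps": [{"delta_pos": [0, 0, 1], "rot": [0, 0, 0], "grip": 1}, {"delta_pos": [0, 0, 2], "rot": [0, 0, 0], "grip": 1}, {"delta_pos": [-5, 0, 0], "rot": [0, 0, 0], "grip": 1}, {"delta_pos": [-6, 0, -2], "rot": [0, 0, 0], "grip": 1}, {"delta_pos": [-5, 0, -2], "rot": [0, 0, 0], "grip": 1}, {"delta_pos": [0, 0, -2], "rot": [0, 0, 0], "grip": 1}, {"delta_pos": [0, 0, 0], "rot": [0, 0, 0], "grip": 1}, {"delta_pos": [0, 0, 0], "rot": [0, 0, 0], "grip": 1}]}}

```text
t: 22.8
tcp_pos: [574.9, 19.9, 175.0]
ee_rot: [[-0.004, 0.972, -0.234], [-0.0, -0.234, -0.972], [-1.0, -0.004, 0.001]]
wrist_force: [-0.6, 0.6, -0.6]
finger_gap: 0.1
```

Run:
```python
from h import *
c=chk2('w14'); chk('w14b'); cv2.imwrite('pics/w14c.png',cv2.resize(c['img'][0:180,170:410],(800,600),interpolation=3))
```

```text
22.8 [574.9  19.9 175. ] tcp along -17.23 lat 0.34 F along 0.41 [-0.59  0.56 -0.59]
yellow rear end -23.510382411083285 -> mouth 126.48961758891672 front seen 125.11851119276254
22.85 [574.9  19.8 175. ] [[-0.004, 0.972, -0.234], [0.0, -0.234, -0.972], [-1.0, -0.004, 0.001]] [ 0.22 -0.41  0.02] 0.2
mouth along 126.3328821349018 lat -0.14039416749528696 yaw 76.80461 z 43.58848414454013 size (150.48440551757812, 50.33574676513672)
```

View pics/w14c.png

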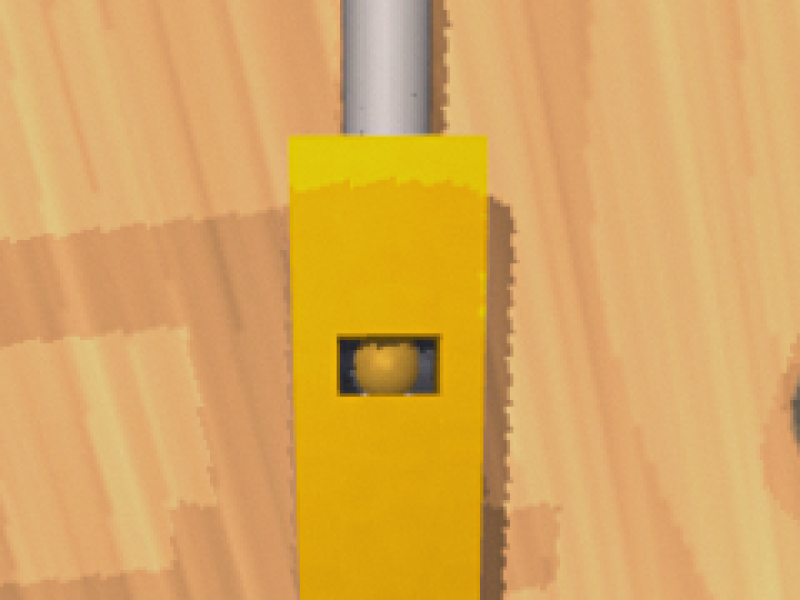

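Run:
```python
from h import *
c=load('w14'); s=240/800
u0,v0=170+387*s,367*s
v,u=np.mgrid[int(v0)-9:int(v0)+10,int(u0)-2:int(u0)+3]
P=world(c,np.c_[u.ravel(),v.ravel()]).reshape(v.shape+(3,))
for i in range(len(v)): print(v[i,0],((P[i,2,:2]-TIP)@D).round(1),P[i,:,2].round(1))
```

```text
101 78.5 [31.6 32.3 32.2 34.  31.9]
102 77.5 [34.4 33.7 34.1 33.4 33.4]
103 76.7 [33.8 34.9 33.5 34.7 34.5]
104 75.7 [34.9 33.7 35.3 35.  33.4]
105 74.9 [35.4 35.4 34.8 34.3 35.6]
106 73.9 [34.7 36.1 36.  34.9 34.2]
107 73.1 [35.5 36.1 34.8 36.  35.4]
108 72.1 [35.2 37.3 37.4 34.7 34.8]
109 71.3 [36.2 36.3 36.4 36.5 35. ]
110 70.5 [35.5 35.  35.7 36.1 37.1]
111 69.7 [35.9 35.9 35.2 36.4 34.4]
112 68.8 [35.2 36.1 34.6 35.4 34.5]
113 67.8 [35.8 35.  37.1 34.6 34.5]
114 67.1 [33.7 34.8 34.8 35.8 33.8]
115 66.3 [34.4 33.7 33.1 32.6 34.6]
116 65.4 [32.2 33.2 33.6 34.  32.3]
117 64.6 [30.9 33.3 32.6 32.8 34.2]
118 63.8 [31.7 30.8 30.4 32.6 31.2]
119 62.4 [42.4 44.1 43.5 44.5 44.9]
```

Run:
```python
from h import *
s=sense(); print(s['t'],s['qvel'].round(2),s['wrist_force'].round(2)); print(workorder.finish_job())
```

```text
22.9 [ 0.07 -0.16 -0.43  0.06 -0.    0.08] [-0.25 -0.06 -0.73]
the job is handed in; nothing more can be done
None
```

I fitted the sleeve to the bar, pushed it over the ball to the click, and handed the job in at about 23 s. No verdict comes back.

- **Start on the bar:** I gripped the sleeve, slid it along the bench onto the nose to a mouth position of about 22 mm, short of the ball, and let go.
- **Push:** I pushed on the steel plate with the closed fingers. The push ran at about 5 to 8 N, then fell to about 0 N near 126 mm along the bar, which I took as the click. I stopped there and raised the arm clear, without pushing on to feel the force rise again.
- **Final checks:**
  - The ball sits centred in the window in the wrist picture. Its top is at about 36 to 37 mm, so it is pressed in roughly 2 to 3 mm.
  - The mouth is about 126 mm along the bar, 0.1 mm off sideways and within 0.3° of straight.
  - The wrist force read about 0 N.
- **Disagreement on the way:** The sideways offset estimates before the fit differed by up to 3 mm, because the arm had not settled. I corrected this before starting the sleeve on the nose.
- **Not checked:** I took no final picture of the bystanders. The arm's path kept clear of them.

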